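# Free the keyed optical rail and index the target carriage to the next hole

## Task

The laser is off: draw its key straight up out of the switch on the grey control box, push it fully down into the lock on the near side of the optical rail and turn it a quarter turn clockwise, so that the lock's tongue swings out of the carriage's way; leave the key in the lock. Then pull up the knob of the carriage's locking plunger, slide the carriage one hole along the rail towards the lock and let the pin into that next hole. Finish while still holding the knob pressed down, so that the tapered pin stays fully home, and leave everything else on the bench where it is.

Things in the scene. Friction and masses are not known exactly. Their poses are not given: they have to be found in the camera images.
- key: Key: flat upright black bow 28 mm wide (x), 9 mm thick (y), on a steel neck (13 x 7 mm) and flat steel blade 10 mm wide (x), 4 mm thick (y), 19 mm long, the last 7 mm tapering to a 4 x 1.4 mm tip. Origin at the shoulder where the blade begins, z up: neck from 0 to 7 mm, bow from 6 to 33 mm above it, blade below. Stands loose in the switch at the start; about 30 g; goes in either way round.
- switch_keyhole (a point): Mouth of the key switch in the flat top of the grey control box, where the key stands at the start, 55 mm above the bench; 21 mm or more of blade depth. The fixed box is 130 x 150 mm; the box's red stop button is 75 mm from the key, its top 26 mm above the box's top.
- lock_keyhole (a point): Mouth of the keyhole in the rail lock's brass cylinder, on its axis, 64 mm above the bench: the key's shoulder sits here when fully in. Axes are the rail's (y along it) and do not turn with the key. Before turning, the slot (12.2 x 6.2 mm, 21 mm deep) has its long side along this y. Steel barrel of 31 mm diameter around it.
- lock_cylinder (a joint): Turn of the lock's cylinder, rad: 0 at the start, its steel tongue (60 mm long, 24 mm above the bench) pointing along the rail at the carriage, 1.5 mm from it; grows clockwise seen from above to a stop at 1.57, tongue pointing away from the rail, carriage free (from about 0.9). Friction 0.05 N m; the key has some 0.22 rad of play in the slot.
- optical_rail: Aluminium rail fixed to the bench, 320 mm long along its y, 80 mm wide (x), 34 mm high, a row of 10 mm index holes 40 mm apart along the middle of its top. Origin under its centre. The lock's axis is at x -52, y +71.5 mm. A fixed carrier with a collimator tube stands at y -115 mm, up to 97 mm high.
- carriage (a joint): Travel of the carriage along the rail's +y (towards the lock), m: 0 at the start, pin in a hole (1 mm play either way); 0.040 at the next hole. Stops at -0.055 and 0.045; the tongue blocks it at 0.0015 until turned. Friction 1.5 N. Aluminium slide 60 mm long; a frosted plate in a brass cube stands on it 60 mm beyond the knob (rail's +x), top 116 mm above the bench.
- carriage_deck (a point): Point on the top of the carriage under the knob, on the plunger's axis, 50 mm above the bench; it moves with the carriage and has the rail's axes.
- next_hole (a point): Centre of the next index hole in the rail's top, 34 mm above the bench, where the plunger's axis must come.
- plunger (a joint): Lift of the plunger, m: 0 is fully home. Its own spring (1 N per mm) leaves it standing 3 mm up, the tapered pin already in the hole; a push of 3 N or more on the knob brings it fully home to a stop, and it rises again when let go. The pin clears the hole from 0.009; upper stop 0.015 (about 12 N of pull).
- plunger_knob (a point): Middle of the round dark steel knob on the plunger: 25 mm diameter, 11 mm high there, tapering below to 17 mm, over a steel sleeve (19 mm, with a 25 mm nut at the deck). Stands 80.5 mm above the bench when the plunger is fully home, about 83.5 mm at rest; the knob's top is 5.5 mm above this point. It has the rail's axes.
- glass_block: frosted glass block, a 60 mm cube, behind the rail; origin under its centre; leave it
- post_holder: black upright optical post in its holder, 32 mm across the foot, 95 mm high, behind the rail; origin under its centre; leave it
- driver: small screwdriver, 130 mm long, lying on the bench in front of the rail; leave it
- clamp_fork: small flat aluminium clamping fork, 63 x 38 x 15 mm, lying in front of the rail beyond the lock; leave it
- lens_cell: flat dark ring (empty lens cell), 51 mm across, 12 mm high, lying near the robot; leave it
- heat_sink: black finned heat sink, 60 x 60 x 34 mm, behind the rail; leave it
Mind the look-alikes: they are no part of the job. Of the things shaped like the key, the black one is meant.

How it is judged:
On the way, in this order (a step that is already met when the one before it is completed fails the run):
1. the key is fully in the rail's lock, upright (distance between key and lock_keyhole below 0.005 m and angle between key's own z axis and vertical below 0.2 rad), for 0.2 s.
2. the key has turned the lock so that the tongue is clear (all of step 1 and value of joint lock_cylinder above 1.15 rad), for 0.2 s.
3. the fingers have pulled the plunger clear of its first hole (value of joint plunger above 0.008 m and value of joint carriage below 0.02 m and contact force between the fingers and plunger above 1 N).
4. the carriage is at the next hole (value of joint carriage above 0.037 m).
At the end, for the whole second after the job is handed in: The carriage stands at the next hole (within 3 mm), the plunger is held fully home (within 1.5 mm) by the fingers still on its knob (more than 1.5 N), and the key is left upright and fully in the rail's lock (within 5 mm), turned at least 1.1 rad (all of step 1 and value of joint carriage between 0.037 and 0.043 m and value of joint plunger below 0.0015 m and contact force between the fingers and plunger above 1.5 N and value of joint lock_cylinder above 1.1 rad); the arm keeps its last pose, push and grip.
It fails at once if a bystander (glass block, post holder, screwdriver, clamping fork, lens cell or heat sink) is moved by more than 30 mm (distance of any of glass_block, post_holder, driver, clamp_fork, lens_cell, heat_sink from where it was at the start of the episode above 0.03 m).
It also fails if it takes over 61 s, if anything falls off the work surface, if the arm or the gripper's body presses on something with over 40 N, if the wrist force passes 120 N, or if a joint passes its speed limit or range.

## Robot

A 6-joint arm with a two-finger parallel gripper is mounted at the origin on the work surface. World frame = base frame: x ahead of the robot, y to its left, z up, the work surface at z = 0. Lengths are in m, angles in rad, forces in N, time in s.
With the tool pointing down it reaches from about 0.25 to 0.725 m from the base axis. Payload 4 kg.
Tool frame: the origin (TCP) lies on the centre line of the jaws, within the pads' length; the fingertips stand 25 mm ahead of it and the grasp point (between the pads) lies 6 mm ahead of it; z points along the fingers, x is the direction in which the jaws open and shut, and the axes are right-handed (so a half turn about z gives the same grasp; the last joint's range is limited). The gripper opens to 85 mm and grips with 20 to 120 N. Pads are 22 mm wide; open, the fingers measure 114 mm over their backs; the gripper's body (76 mm by 85 mm) begins 54 mm behind the grasp point. The pads swing forward as they close: fully open they stand 13 mm farther back than shut.
Start: joints at [1.3, 0.241, 0.005, 1.335, 0, 1.571], TCP at [0.134, 0.482, 0.236] pointing down, gripper open.
Joint ranges: [-2.72, 2.72], [-1.05, 1.87], [-1.09, 1.28], [-1.99, 2.15], [-1.42, 1.44], [-3.14, 3.14]. Speed limits (rad/s): [2.79, 2.79, 3.14, 3.14, 3.14, 3.14].

## Interface

Orientations are given as a unit quaternion [x, y, z, w].
In Python, from workcell import bot, imaging, order gives the robot as it stands.
- The arm moves only by the tool carry_out, never from a script. Its argument "moves" is a list of rows, each a list of 5 numbers: the shift along the tool's x, y, z scaled (see below), then the turn about the tool's z scaled (see below), then the opening, from -1 (shut) to 1 (fully open). In form: [[tx, ty, tz, roll, hand], ...]. A call has 1 to 20 rows; each row is the pose to reach, as a shift and turn from the pose commanded when the call began, along the tool's axes at that moment; what a row does not reach only later rows make up. The controller multiplies each number of a shift by 0.1 m and each number of a turn by 90 degrees. A row lasts 1/10 s, in which the tool goes at most 50 mm and 8.59 degrees, less where a joint would pass 70% of its speed; a pose out of reach is approached as far as the arm can. A call with a number of a shift or a turn outside -1 to 1 is refused whole. A call with a gripper value outside its range is refused whole. The fingers move at their own pace and stop on an object; the grip force is fixed at half the most. Time passes only in rows, so rows that repeat a pose let the fingers close. It gives the time, the measured TCP pose, the force and the opening at its end, in the units of the state.
- bot.get_obs(): the state, without advancing time (a new reading comes with each control period).
- imaging.camera(name): name is "scene" or "side" or "wrist"; returns the picture (420x560x3 uint8, red, green, blue); there is no depth.
- imaging.camera_model(name): a dict with "fovy" (degrees; the focal length in pixels is half the picture's height over the tangent of half this angle, whatever the lens; pixels are square), "cx", "cy" (the principal point, pixels), "eye" and "rotation" of the camera in the world. Camera axes: x right, y up, looking along -z (the intrinsics and any distortion apply to the point x, -y, -z); pixel columns grow to the right and rows downward; lengths in m; the calibration is good to about 2 mm. The wrist camera is an equidistant fisheye: a pixel r from the principal point sees the ray r / f radians off the axis. A picture is of the moment at which its call begins: read the wrist's pose just before it. camera_model takes no time and is no camera call; for the wrist camera it gives the pose at the moment of the call.
- order.job_done(): hands the job in, once; it reports no verdict.
The state is a dict: "clock": time; "joint_pos": joint angles; "joint_vel": joint speeds; "tau": joint torques, N m; "eef_pos": TCP position; "tool_rot": TCP orientation; "ft_force": force on the tool from outside, world axes, zero at the start; "ft_torque": the same for the moment, N m; "grip_width": finger opening in m.
Only numpy, scipy, OpenCV 4.12 (cv2) and the standard library are available. Lean on these libraries where they do the work, as an engineer would, in place of code of your own. Each camera call takes 0.05 s, during which the arm holds its last target.

## Working session

There is one attempt and no reset: what is moved stays moved. The work goes in short steps, Python scripts to look and compute and a tool call to move; the robot and the scene stay as the last step left them, time stands still between calls to the robot, and variables do not carry over. Pictures are saved under pics/ and viewed, and the job is handed in when it is done.

Besides the shell and the picture viewer there is one more tool, called after ">>>" by a JSON object that holds its "fn" and its "kwargs". carry_out: Moves the arm, as the interface text tells. Its arguments: {"type":"object","properties":{"moves":{"type":"array","items":{"type":"array","items":{"type":"number","minimum":-1,"maximum":1}}}},"required":["moves"]}

```bash
ls; mkdir -p pics; python3 - <<'E'
from workcell import bot, imaging, order
import cv2
print(bot.get_obs())
for n in ["scene","side","wrist"]:
    print(n, imaging.camera_model(n))
    im=imaging.camera(n)
    cv2.imwrite(f"pics/{n}0.png",im[:,:,::-1])
E
```

```text
pics
{'clock': 0.0, 'joint_pos': array([1.29998299e+00, 2.41450648e-01, 3.74063556e-03, 1.33520934e+00,
       3.02328362e-05, 1.57079824e+00]), 'joint_vel': array([ 0.00102068,  0.00041962, -0.00045164, -0.00065081,  0.00018351,
       -0.00322977]), 'tau': array([-9.03297678e-04, -3.72318721e+01,  2.52407330e+01,  1.70171721e-02,
       -3.17631784e-04, -1.21283421e-05]), 'eef_pos': array([0.13358354, 0.48118358, 0.2353004 ]), 'tool_rot': array([ 7.96089087e-01,  6.05178518e-01, -8.54207508e-04,  6.30373774e-04]), 'ft_force': array([0.23136254, 0.83219493, 0.13006409]), 'ft_torque': array([0.02295024, 0.01421407, 0.02890639]), 'grip_width': 0.08540790765737295}
scene {'fovy': 54.7220637714262, 'cx': 280.3909471191768, 'cy': 209.80916111915988, 'eye': array([1.23739902, 0.30777258, 0.76199529]), 'rotation': array([0.21061031, 0.36618012, 0.78587992, 0.45160621])}
side {'fovy': 45.50649999947173, 'cx': 274.8535080665536, 'cy': 212.97020996513007, 'eye': array([ 0.0307747 , -0.6574075 ,  0.84059296]), 'rotation': array([ 0.36515277, -0.14052812, -0.31225833,  0.86568472])}
wrist {'fovy': 65.70646984690485, 'cx': 275.26885926954077, 'cy': 214.39865822807107, 'eye': array([0.05607647, 0.5023525 , 0.37211879]), 'rotation': array([-0.12738728, -0.09531261,  0.59759352,  0.7858562 ])}
```

View pics/scene0.png

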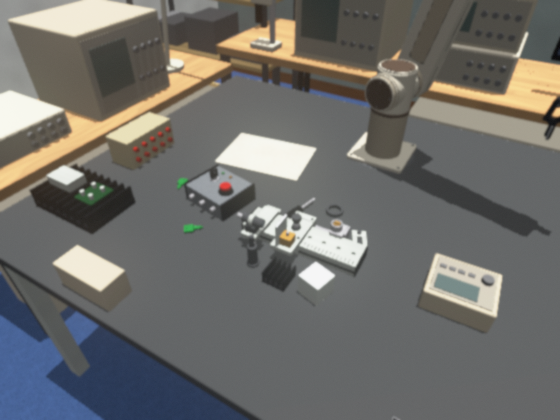

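View pics/side0.png

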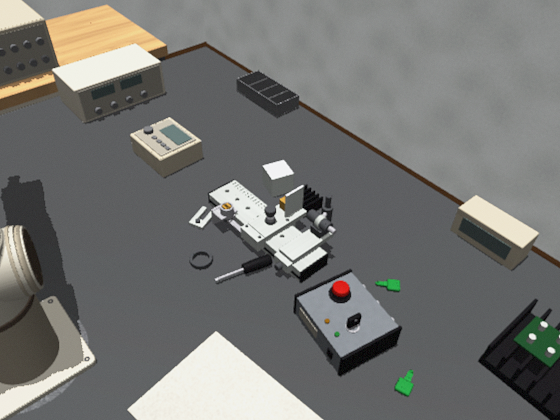

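View pics/wrist0.png

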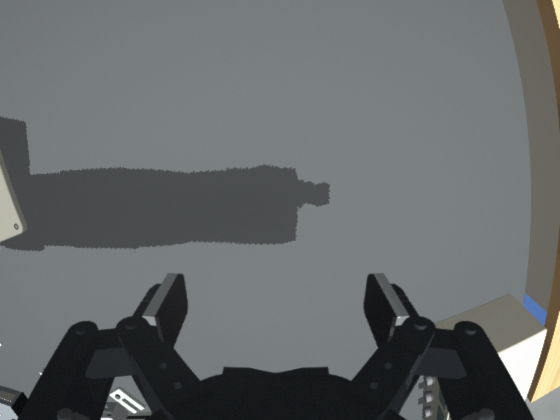

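```bash
cat > h.py <<'E'
import numpy as np, cv2
from scipy.spatial.transform import Rotation as R
from scipy.optimize import least_squares
from workcell import bot, imaging, order
def ray(m,u,v,fish=False):
    f=210/np.tan(np.radians(m['fovy']/2)); x=(u-m['cx'])/f; y=(v-m['cy'])/f
    if fish:
        r=np.hypot(x,y); s=np.sin(r)/r if r>1e-9 else 1; d=np.array([x*s,-y*s,-np.cos(r)])
    else: d=np.array([x,-y,-1.])
    d=R.from_quat(m['rotation']).apply(d); return d/np.linalg.norm(d)
def proj(m,P,fish=False):
    f=210/np.tan(np.radians(m['fovy']/2)); c=R.from_quat(m['rotation']).inv().apply(np.atleast_2d(P)-m['eye'])
    X,Y,Z=c[:,0],-c[:,1],-c[:,2]
    if fish:
        r=np.hypot(X,Y); t=np.arctan2(r,Z)/np.maximum(r,1e-12); return np.c_[m['cx']+f*X*t,m['cy']+f*Y*t]
    return np.c_[m['cx']+f*X/Z,m['cy']+f*Y/Z]
def atz(m,u,v,z,fish=False):
    d=ray(m,u,v,fish); return m['eye']+d*(z-m['eye'][2])/d[2]
def tri(*obs):  # (m,u,v,fish)
    A=np.zeros((3,3));b=np.zeros(3);L=[]
    for m,u,v,fi in obs:
        d=ray(m,u,v,fi);M=np.eye(3)-np.outer(d,d);A+=M;b+=M@m['eye'];L.append((m['eye'],M))
    p=np.linalg.solve(A,b); return p,[float(np.linalg.norm(M@(p-e))) for e,M in L]
def crop(src,dst,u0,v0,u1,v1,k):
    im=cv2.imread(src)[v0:v1,u0:u1]; cv2.imwrite(dst,cv2.resize(im,None,fx=k,fy=k,interpolation=cv2.INTER_CUBIC))
E
python3 - <<'E'
from h import *
crop('pics/side0.png','pics/c1.png',180,150,340,270,5)
crop('pics/side0.png','pics/c2.png',280,260,420,365,5)
crop('pics/scene0.png','pics/c3.png',170,150,380,300,4-1)
E
```

```text
(no output)
```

View pics/c1.png

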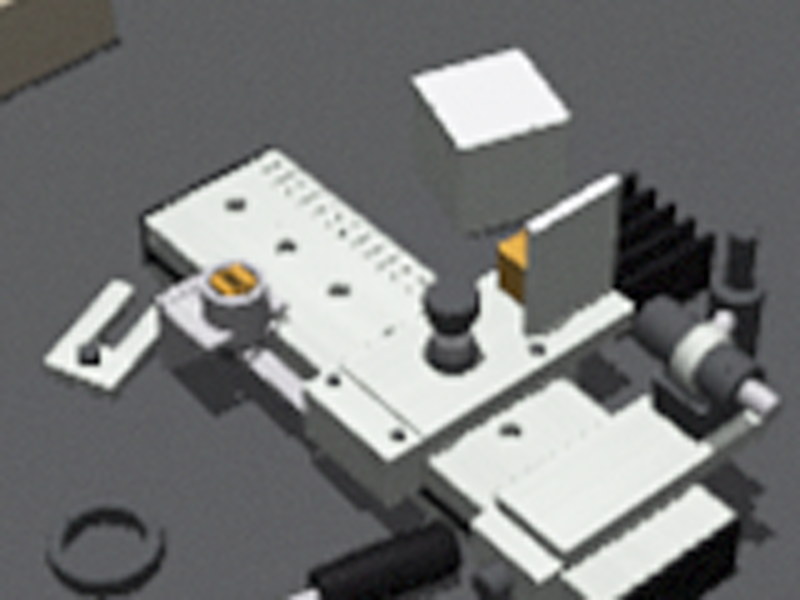

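View pics/c2.png

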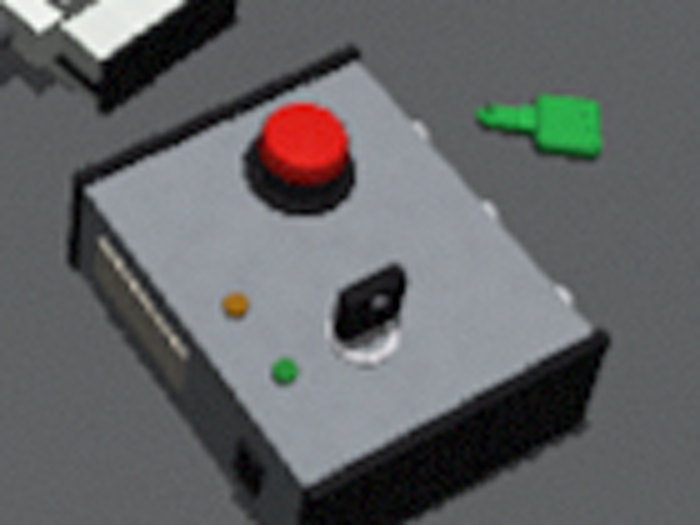

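View pics/c3.png

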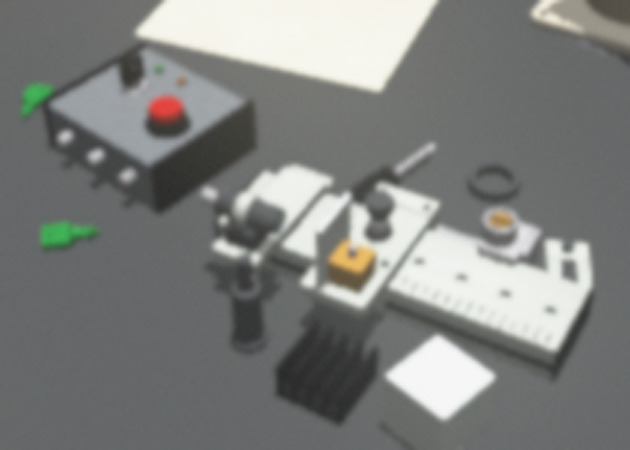

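```bash
python3 - <<'E'
from h import *
s=imaging.camera_model('side'); c=imaging.camera_model('scene'); w=imaging.camera_model('wrist')
def S(u,v): return (s,180+u/5,150+v/5,False)
def S2(u,v): return (s,280+u/5,260+v/5,False)
def C(u,v): return (c,170+u/3,150+v/3,False)
for n,a,b in [('keytop',S2(372,280),C(132,55)),('button top',S2(305,125),C(167,103)),('knobtop',S(452,290),C(379,198)),('lock',S(233,280),C(500,219)),
 ('box corner1',S2(85,185),C(252,100)),('box corner 2',S2(300,490),C(147,46)),('railcorner near+y',S(145,220),C(590,290))]:
    p,e=tri(a,b); print(n,p.round(4),np.round(e,4))
# axes
for n,u,v,z in [('lock',233,280,.064),('h1',236,204,.034),('h2',287,246,.034),('h3',340,290,.034),('hbeyond',511,430,.034),('railc far',273,150,.034),('railc near',145,220,.034)]:
    print(n,atz(*S(u,v)[:3],z).round(4))
for n,u,v in [('b left',85,185),('b bot',300,490),('b top',355,60),('b right',600,340)]:
    print(n,atz(*S2(u,v)[:3],.055).round(4))
print(R.from_quat(w['rotation']).as_matrix().round(3)); o=bot.get_obs(); print(R.from_quat(o['tool_rot']).as_matrix().round(3), w['eye']-o['eef_pos'])
E
```

```text
keytop [ 0.4802 -0.3599  0.0891] [0.001 0.001]
button top [ 0.5174 -0.2914  0.08  ] [0.0009 0.0009]
knobtop [ 0.5446 -0.0488  0.088 ] [0.0001 0.0001]
lock [0.4895 0.0404 0.0618] [0.0001 0.0001]
box corner1 [ 0.4461 -0.245   0.0552] [0.0021 0.0021]
box corner 2 [ 0.4187 -0.3909  0.0538] [0.0002 0.0002]
railcorner near+y [0.5001 0.1306 0.0301] [0.0005 0.0005]
lock [0.4882 0.0383 0.064 ]
h1 [0.5389 0.108  0.034 ]
h2 [0.5399 0.0682 0.034 ]
h3 [0.5407 0.0281 0.034 ]
hbeyond [ 0.544  -0.0911  0.034 ]
railc far [0.5771 0.1292 0.034 ]
railc near [0.498  0.1261 0.034 ]
b left [ 0.4474 -0.2466  0.055 ]
b bot [ 0.4182 -0.3914  0.055 ]
b top [ 0.5733 -0.2697  0.055 ]
b right [ 0.5469 -0.4186  0.055 ]
[[ 0.268 -0.915 -0.302]
 [ 0.964  0.253  0.086]
 [-0.002 -0.314  0.949]]
[[ 0.267  0.964 -0.   ]
 [ 0.964 -0.267 -0.002]
 [-0.002 -0.    -1.   ]] [-0.0775115   0.02108366  0.13672879]
```

>>> {"fn": "carry_out", "kwargs": {"moves": [[-0.44, 0.5, 0, 0, 1], [-0.88, 1.0, 0, 0, 1], [-0.88, 1.0, 0, 0, 1]]}}

```text
clock: 0.45
eef_pos: [0.207, 0.3678, 0.2357]
tool_rot: [0.796, 0.605, -0.001, 0.001]
ft_force: [-0.2, 0.3, 1.2]
grip_width: 0.0851
```

>>> {"fn": "carry_out", "kwargs": {"moves": [[-0.44, 0.5, 0, 0, 0.3], [-0.88, 1.0, 0, 0, 0.3], [-0.88, 1.0, 0, 0, 0.3]]}}

```text
clock: 0.75
eef_pos: [0.28, 0.2562, 0.2361]
tool_rot: [0.797, 0.605, -0.0, 0.0]
ft_force: [1.0, 0.1, 0.4]
grip_width: 0.0557
```

>>> {"fn": "carry_out", "kwargs": {"moves": [[-0.44, 0.5, 0, 0, 0.3], [-0.88, 1.0, 0, 0, 0.3], [-0.88, 1.0, 0, 0, 0.3]]}}

```text
clock: 1.05
eef_pos: [0.3531, 0.1447, 0.2362]
tool_rot: [0.797, 0.604, 0.0, 0.0]
ft_force: [0.4, 1.1, 0.7]
grip_width: 0.0559
```

>>> {"fn": "carry_out", "kwargs": {"moves": [[-0.44, 0.5, 0, 0, 0.3], [-0.88, 1.0, 0, 0, 0.3], [-0.88, 1.0, 0, 0, 0.3], [-0.88, 1.0, 0, 0, 0.3]]}}

```text
clock: 1.45
eef_pos: [0.4267, 0.0325, 0.2358]
tool_rot: [0.798, 0.603, -0.0, 0.0]
ft_force: [0.0, 0.6, -1.2]
grip_width: 0.0555
```

```bash
cat >> h.py <<'E'
import json
def snap(name):
    m=imaging.camera_model('wrist'); im=imaging.camera('wrist'); cv2.imwrite(f'pics/{name}.png',im[:,:,::-1])
    json.dump({k:(v.tolist() if hasattr(v,'tolist') else v) for k,v in m.items()},open(f'pics/{name}.json','w')); 
    o=bot.get_obs(); print('t',o['clock'],'tcp',o['eef_pos'].round(4),'yaw',np.degrees(np.arctan2(*R.from_quat(o['tool_rot']).as_matrix()[[1,0],0])).round(2),'F',o['ft_force'].round(1),'g',round(o['grip_width'],4))
def load(name):
    m=json.load(open(f'pics/{name}.json')); m['eye']=np.array(m['eye']); return m
E
python3 -c "
from h import *
snap('w1')"
```

```text
t 1.5 tcp [0.4254 0.034  0.2357] yaw 74.24 F [0.1 0.1 0.2] g 0.0554
```

View pics/w1.png

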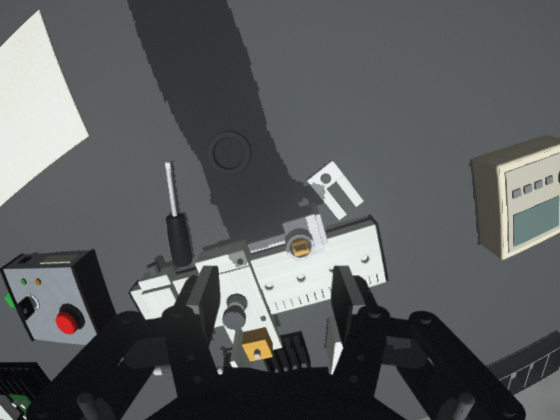

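```bash
python3 -c "
from h import *
crop('pics/w1.png','pics/w1c.png',200,200,360,340,5)"
```

```text
(no output)
```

View pics/w1c.png

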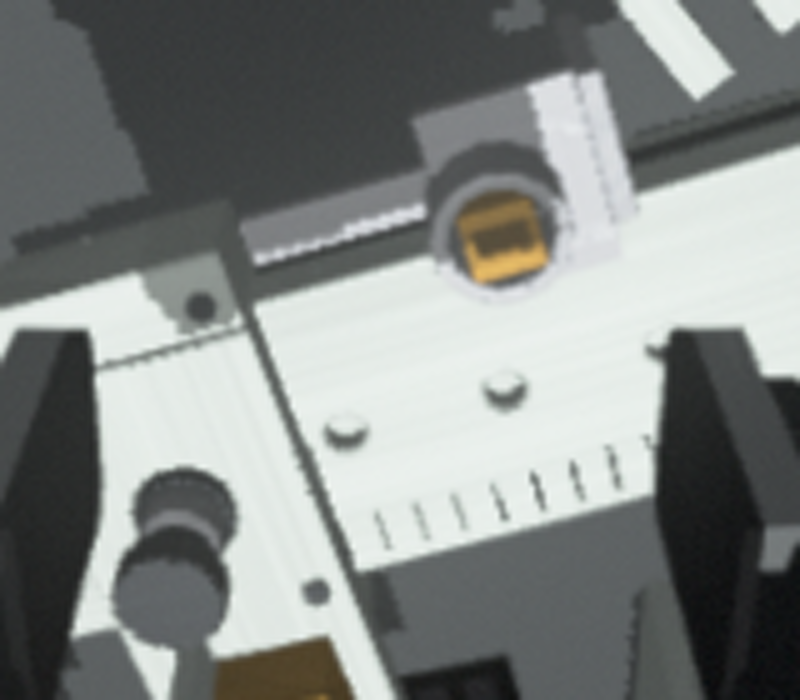

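>>> {"fn": "carry_out", "kwargs": {"moves": [[-0.5, 0, 0, 0, 0.3], [-1, 0, 0, 0, 0.3], [-1, 0, 0, 0, 0.3]]}}

```text
clock: 1.8
eef_pos: [0.3961, -0.064, 0.236]
tool_rot: [0.798, 0.602, -0.001, 0.0]
ft_force: [0.2, 1.2, -0.2]
grip_width: 0.0555
```

>>> {"fn": "carry_out", "kwargs": {"moves": [[-0.5, 0, 0, 0, 0.3], [-1, 0, 0, 0, 0.3], [-1, 0, 0, 0, 0.3]]}}

```text
clock: 2.1
eef_pos: [0.3701, -0.1601, 0.2362]
tool_rot: [0.798, 0.602, -0.001, 0.0]
ft_force: [0.2, 0.7, -0.1]
grip_width: 0.0558
```

>>> {"fn": "carry_out", "kwargs": {"moves": [[-0.5, 0, 0, 0, 0.3], [-1, 0, 0, 0, 0.3], [-1, 0, 0, 0, 0.3], [-1, 0, 0, 0, 0.3]]}}

```text
clock: 2.5
eef_pos: [0.3448, -0.2527, 0.2359]
tool_rot: [0.796, 0.605, 0.0, -0.001]
ft_force: [0.3, -0.1, -0.8]
grip_width: 0.0553
```

>>> {"fn": "carry_out", "kwargs": {"moves": [[-0.35, 0.5, 0, 0, 0.3], [-0.68, 1, 0, 0, 0.3], [-0.68, 1, 0, 0, 0.3], [-0.68, 1, 0, 0, 0.3]]}}

```text
clock: 2.9
eef_pos: [0.4258, -0.3447, 0.2351]
tool_rot: [0.795, 0.606, 0.0, -0.0]
ft_force: [0.1, 1.0, -0.2]
grip_width: 0.0554
```

```bash
python3 - <<'E'
from h import *
m=load('w1'); s=imaging.camera_model('side'); c=imaging.camera_model('scene')
L=(m,300,248,True); K=(m,234.2,319,True)
print('lock',tri(L,(s,180+233/5,150+280/5,False)), atz(*L[:3],.064,True))
print('knob top',tri(K,(s,180+452/5,150+290/5,False)), atz(*K[:3],.089,True))
for u,v in [(348,438),(506,395)]: print('hole',atz(m,200+u/5,200+v/5,.034,True))
# slot edge direction
for a,b in [((470,232),(540,217))]:
  p=atz(m,200+a[0]/5,200+a[1]/5,.064,True);q=atz(m,200+b[0]/5,200+b[1]/5,.064,True);print('slot dir',np.degrees(np.arctan2(*(q-p)[[1,0]])))
snap('w2')
E
```

```text
lock (array([0.49014438, 0.04027338, 0.06201381]), [0.0006391408233033044, 0.0006391408233031941]) [0.48993514 0.04026842 0.064     ]
knob top (array([ 0.54426304, -0.04810022,  0.08672846]), [0.0009681277808987049, 0.0009681277808987458]) [ 0.54155193 -0.04709348  0.089     ]
hole [ 0.54471407 -0.00922087  0.034     ]
hole [0.54359658 0.03038134 0.034     ]
slot dir 87.09198420426651
t 2.95 tcp [ 0.4244 -0.3436  0.2353] yaw 74.66 F [-0.3  0.5 -0.4] g 0.0555
```

View pics/w2.png

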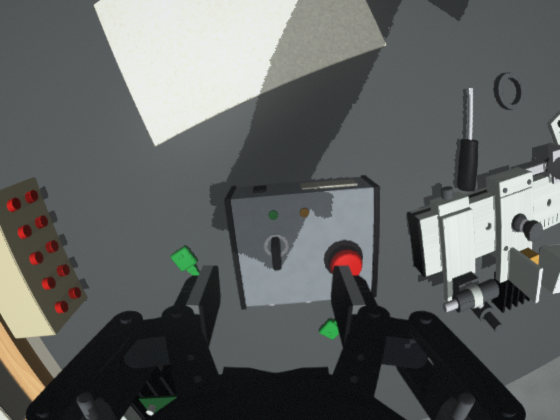

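```bash
python3 -c "
from h import *
crop('pics/w2.png','pics/w2c.png',220,170,390,310,4)"
```

```text
(no output)
```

View pics/w2c.png

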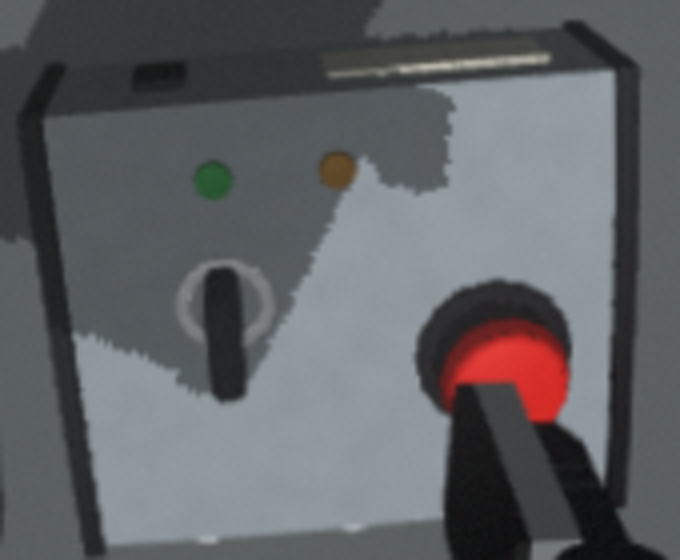

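```bash
python3 - <<'E'
from h import *
m=load('w2');s=imaging.camera_model('side')
W=lambda u,v:(m,220+u/4,170+v/4,True)
print('ring',atz(*W(225,303)[:3],.056,True))
side=lambda u,v:(s,280+u/5,260+v/5,False)
print('ring side',atz(*side(366,335)[:3],.056))
# fit rendering: overlay predicted outlines for hypothesis
P=atz(*W(225,303)[:3],.055,True)
def box(P,yaw,x,y,z0,z1):
    pts=np.array([[a*x,b*y,z] for z in(z0,z1) for a,b in((-1,-1),(1,-1),(1,1),(-1,1))])
    return R.from_euler('z',yaw,degrees=True).apply(pts)+P
for yaw in(-11,):
  for nm,mm,fi,o,k in(('w2',m,True,(220,170),4),('side0',s,False,(280,260),5)):
    im=cv2.imread(f'pics/{nm}.png')[o[1]:o[1]+140,o[0]:o[0]+170 if k==4 else o[0]+140]
    im=cv2.resize(im,None,fx=k,fy=k,interpolation=cv2.INTER_CUBIC)
    q=(proj(mm,box(P,yaw,.014,.0045,.006,.033),fi)-o)*k
    for a,b in[(0,1),(1,2),(2,3),(3,0),(4,5),(5,6),(6,7),(7,4),(0,4),(1,5),(2,6),(3,7)]:
        cv2.line(im,tuple(int(t) for t in q[a]),tuple(int(t) for t in q[b]),(0,255,255),1)
    cv2.imwrite(f'pics/ov_{nm}.png',im)
for a,b in[((205,275),(215,393)),((238,275),(246,390))]:
    p=atz(*W(*a)[:3],.088,True);q=atz(*W(*b)[:3],.088,True);print(np.degrees(np.arctan2(*(q-p)[[1,0]])),np.linalg.norm(q-p),p,q)
E
```

```text
ring [ 0.48283365 -0.36000034  0.056     ]
ring side [ 0.48147441 -0.36279029  0.056     ]
-11.161532790573819 0.03155358581338553 [ 0.46096383 -0.35902245  0.088     ] [ 0.49192059 -0.36513046  0.088     ]
-11.39679983432565 0.030714167674328004 [ 0.46302724 -0.3515096   0.088     ] [ 0.49313579 -0.3575788   0.088     ]
```

View pics/ov_w2.png

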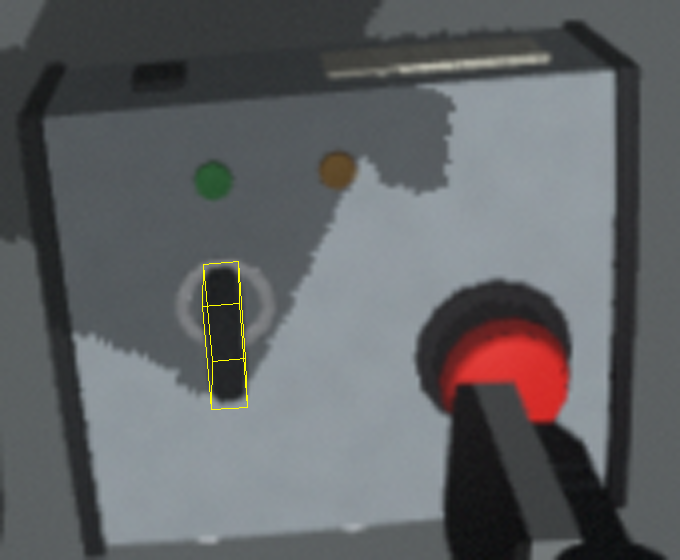

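View pics/ov_side0.png

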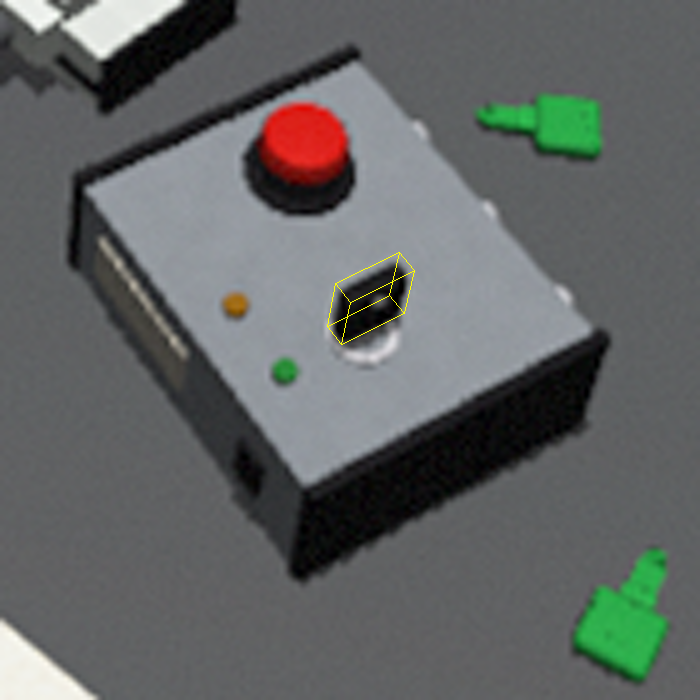

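>>> {"fn": "carry_out", "kwargs": {"moves": [[0, 0.3, 0.2, -0.046, 0], [-0.016, 0.601, 0.4, -0.046, 0], [-0.016, 0.601, 0.8, -0.046, 0], [-0.016, 0.601, 0.8, -0.046, 0], [-0.016, 0.601, 0.8, -0.046, 0]]}}

```text
clock: 3.45
eef_pos: [0.4797, -0.3608, 0.1563]
tool_rot: [0.773, 0.634, -0.0, -0.002]
ft_force: [-0.7, 0.1, 1.0]
grip_width: 0.0427
```

```bash
python3 - <<'E'
from h import *
snap('w3')
crop('pics/w3.png','pics/w3c.png',150,200,400,400,3)
E
```

```text
t 3.5 tcp [ 0.4806 -0.362   0.158 ] yaw 78.71 F [ 1.1 -0.5  0.5] g 0.0427
```

View pics/w3c.png

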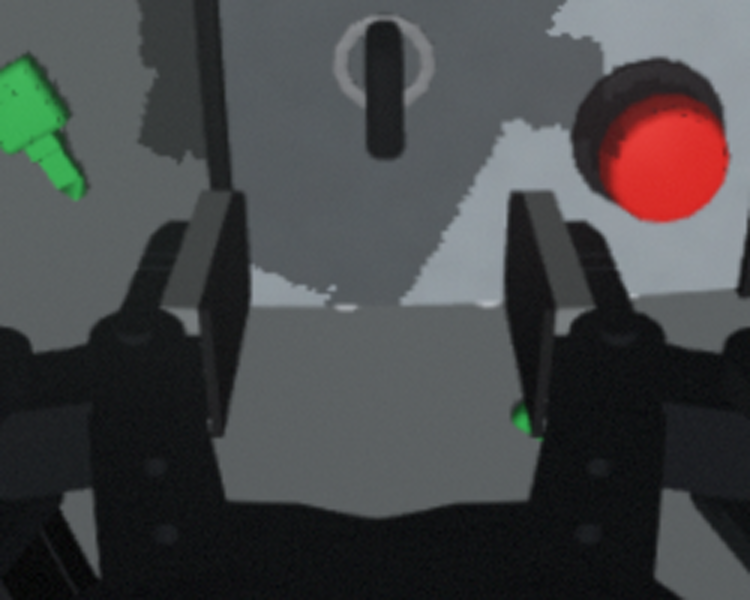

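```bash
python3 - <<'E'
from h import *
a=load('w2');b=load('w3');s=imaging.camera_model('side')
r1=(a,276.25,245.75,True);r2=(b,150+384/3,200+63/3,True)
print(tri(r1,r2),tri(r1,r2,(s,280+366/5,260+335/5,False)),atz(*r2[:3],.056,True))
# far top end of bow
e1=(a,220+231/4,170+400/4,True); e2=(b,150+384/3,200+159/3,True)
print(tri(e1,e2),atz(*e1[:3],.088,True),atz(*e2[:3],.088,True))
print(R.from_quat(bot.get_obs()['tool_rot']).as_matrix().round(4))
E
```

```text
(array([ 0.4835188 , -0.3601462 ,  0.05444709]), [3.737835416085791e-05, 3.7378354160931613e-05]) (array([ 0.48515379, -0.36051451,  0.04995531]), [0.00028530928759198964, 0.00014529509069559593, 0.00018147503682312987]) [ 0.48300476 -0.36002466  0.056     ]
(array([ 0.49969999, -0.36330424,  0.07827628]), [0.00022927054800844757, 0.00022927054800844177]) [ 0.49484998 -0.36185513  0.088     ] [ 0.49507236 -0.36268101  0.088     ]
[[ 1.958e-01  9.806e-01  7.000e-04]
 [ 9.806e-01 -1.958e-01 -3.000e-04]
 [-2.000e-04  8.000e-04 -1.000e+00]]
```

>>> {"fn": "carry_out", "kwargs": {"moves": [[0.022, 0.01, 0.3, 0, 0], [0.022, 0.01, 0.55, 0, 0], [0.022, 0.01, 0.7, 0, 0], [0.022, 0.01, 0.74, 0, 0], [0.022, 0.01, 0.74, 0, 0]]}}

```text
clock: 4.0
eef_pos: [0.4824, -0.3617, 0.0841]
tool_rot: [0.774, 0.634, 0.0, 0.001]
ft_force: [0.3, -0.2, -0.4]
grip_width: 0.0429
```

```bash
python3 - <<'E'
from h import *
snap('w4')
E
```

```text
t 4.05 tcp [ 0.4828 -0.362   0.0846] yaw 78.62 F [-0.4  0.3 -0.5] g 0.0429
```

View pics/w4.png

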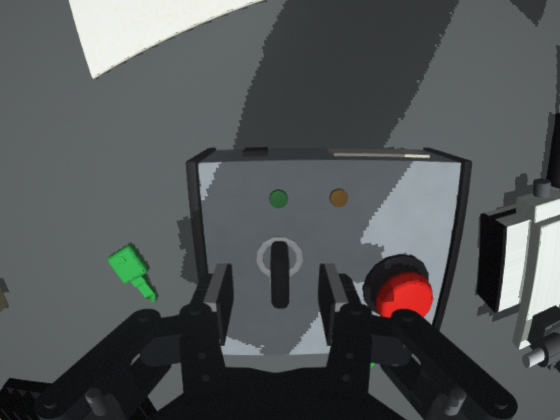

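>>> {"fn": "carry_out", "kwargs": {"moves": [[0.018, 0, 0, 0, 0], [0.018, 0, 0, 0, -0.4], [0.018, 0, 0, 0, -1], [0.018, 0, 0, 0, -1], [0.018, 0, 0, 0, -1], [0.018, 0, 0, 0, -1], [0.018, 0, 0, 0, -1]]}}

```text
clock: 4.75
eef_pos: [0.4825, -0.3599, 0.0829]
tool_rot: [0.774, 0.634, 0.0, 0.001]
ft_force: [-0.5, 0.3, 4.7]
grip_width: 0.0069
```

```bash
python3 - <<'E'
from h import *
snap('w5')
crop('pics/w5.png','pics/w5c.png',180,190,380,340,4)
E
```

```text
t 4.8 tcp [ 0.4825 -0.3599  0.0829] yaw 78.62 F [-0.4 -0.5  6.2] g 0.0071
```

View pics/w5c.png

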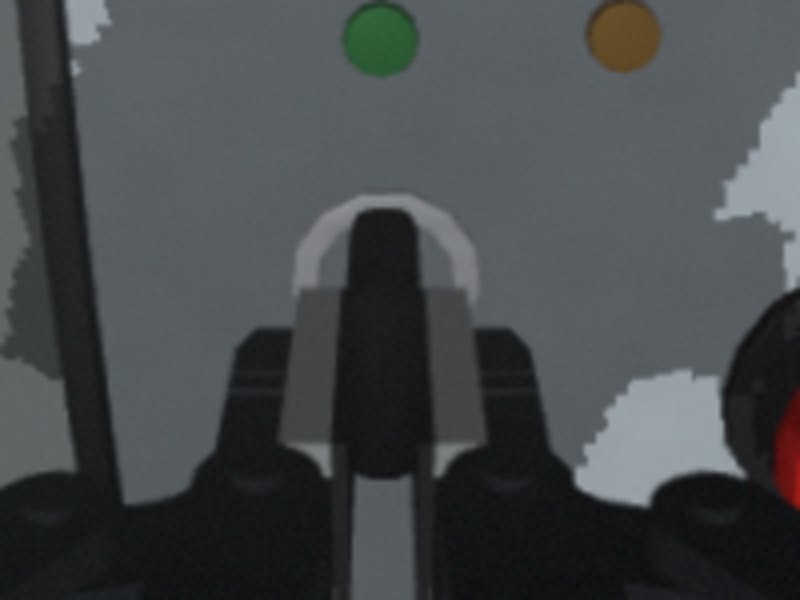

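>>> {"fn": "carry_out", "kwargs": {"moves": [[0.018, 0, -0.1, 0, -1], [0.018, 0, -0.3, 0, -1], [0.018, 0, -0.6, 0, -1], [0.018, 0, -1, 0, -1], [0.018, 0, -1, 0, -1]]}}

```text
clock: 5.3
eef_pos: [0.4853, -0.3597, 0.1886]
tool_rot: [0.774, 0.634, 0.001, 0.005]
ft_force: [0.5, -0.0, -0.0]
grip_width: 0.0067
```

```bash
python3 - <<'E'
from h import *
snap('w6')
crop('pics/w6.png','pics/w6c.png',180,190,380,340,4)
cv2.imwrite('pics/side6.png',imaging.camera('side')[:,:,::-1])
crop('pics/side6.png','pics/s6c.png',270,220,410,340,5)
E
```

```text
t 5.35 tcp [ 0.4842 -0.359   0.1858] yaw 78.63 F [0.2 0.6 0.1] g 0.0064
```

View pics/w6c.png

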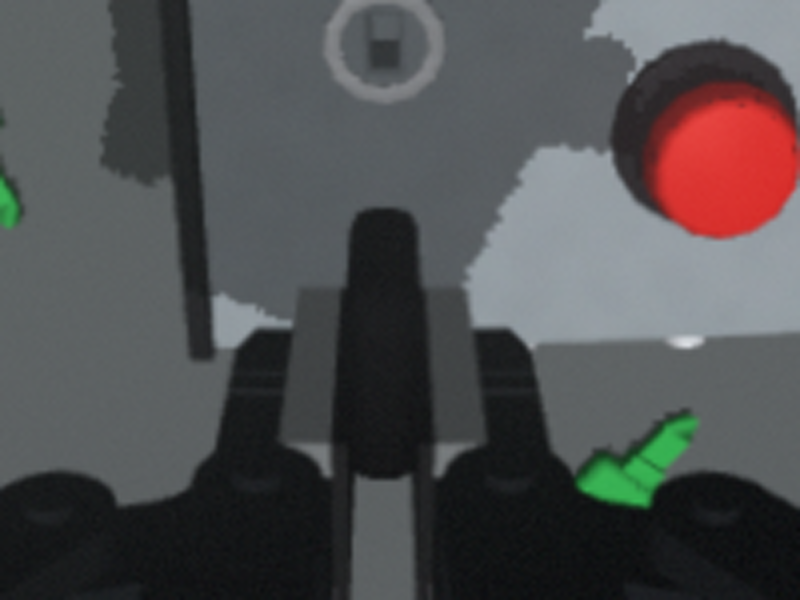

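View pics/s6c.png

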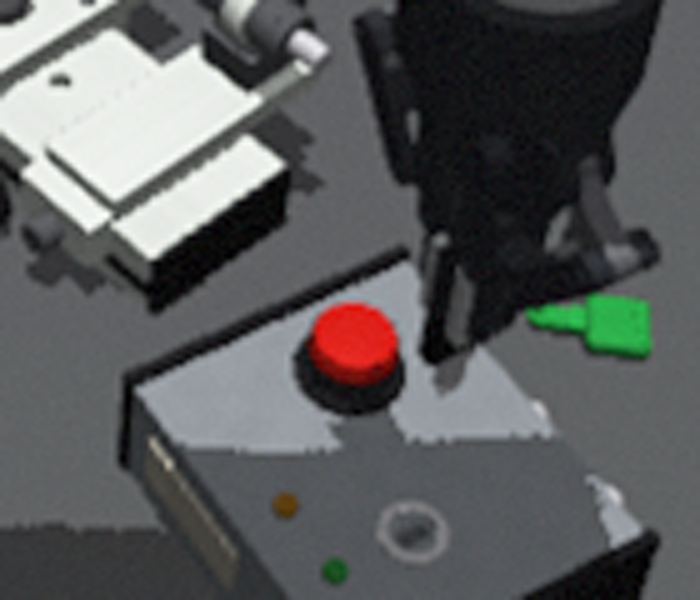

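>>> {"fn": "carry_out", "kwargs": {"moves": [[0.5, -0.1, -0.1, -0.09, -1], [1, -0.19, -0.1, -0.18, -1], [1, -0.19, -0.1, -0.27, -1]]}}

```text
clock: 5.7
eef_pos: [0.482, -0.2506, 0.1905]
tool_rot: [0.619, 0.786, 0.0, -0.003]
ft_force: [0.4, -0.4, -0.3]
grip_width: 0.0067
```

>>> {"fn": "carry_out", "kwargs": {"moves": [[0.45, 0.15, 0, -0.09, -1], [0.9, 0.3, 0, -0.18, -1], [0.9, 0.3, 0, -0.27, -1], [0.9, 0.3, 0, -0.36, -1]]}}

```text
clock: 6.1
eef_pos: [0.4917, -0.1594, 0.1905]
tool_rot: [0.376, 0.927, -0.0, -0.002]
ft_force: [-1.1, -0.4, -0.4]
grip_width: 0.0072
```

```bash
python3 - <<'E'
from h import *
o=bot.get_obs();print(o['eef_pos'],R.from_quat(o['tool_rot']).as_matrix().round(3),o['joint_pos'].round(3))
E
```

```text
[ 0.49166723 -0.15937058  0.19046769] [[-0.718  0.696 -0.004]
 [ 0.696  0.718  0.001]
 [ 0.004 -0.002 -1.   ]] [-0.313  0.301 -0.035  1.239 -0.    -1.114]
```

>>> {"fn": "carry_out", "kwargs": {"moves": [[0.35, 0.35, 0, -0.09, -1], [0.7, 0.7, 0, -0.18, -1], [0.7, 0.7, 0, -0.27, -1]]}}

```text
clock: 6.4
eef_pos: [0.4904, -0.0575, 0.1903]
tool_rot: [0.171, 0.985, 0.001, -0.002]
ft_force: [-0.1, -1.4, 0.3]
grip_width: 0.0071
```

```bash
python3 - <<'E'
from h import *
o=bot.get_obs();M=R.from_quat(o['tool_rot']).as_matrix();y=np.degrees(np.arctan2(M[1,0],M[0,0]));print(o['eef_pos'],y)
print(M.T@(np.array([.490,.0403,.17])-o['eef_pos'])*10,(y-181.5)/90)
E
```

```text
[ 0.49040025 -0.05753379  0.19034593] 160.35358220652546
[0.33163319 0.91982738 0.20614022] -0.23496019770527268
```

>>> {"fn": "carry_out", "kwargs": {"moves": [[0.16, 0.46, 0, -0.09, -1], [0.332, 0.92, 0, -0.18, -1], [0.332, 0.92, 0, -0.235, -1], [0.332, 0.92, 0, -0.235, -1]]}}

```text
clock: 6.8
eef_pos: [0.4917, 0.0366, 0.1905]
tool_rot: [-0.008, 1.0, -0.0, -0.002]
ft_force: [0.2, -0.8, 0.3]
grip_width: 0.0067
```

```bash
python3 - <<'E'
from h import *
snap('w7')
crop('pics/w7.png','pics/w7c.png',200,150,360,290,5)
E
```

```text
t 6.85 tcp [0.4919 0.0356 0.1908] yaw -179.25 F [-0.6 -0.4  0.2] g 0.0068
```

View pics/w7c.png

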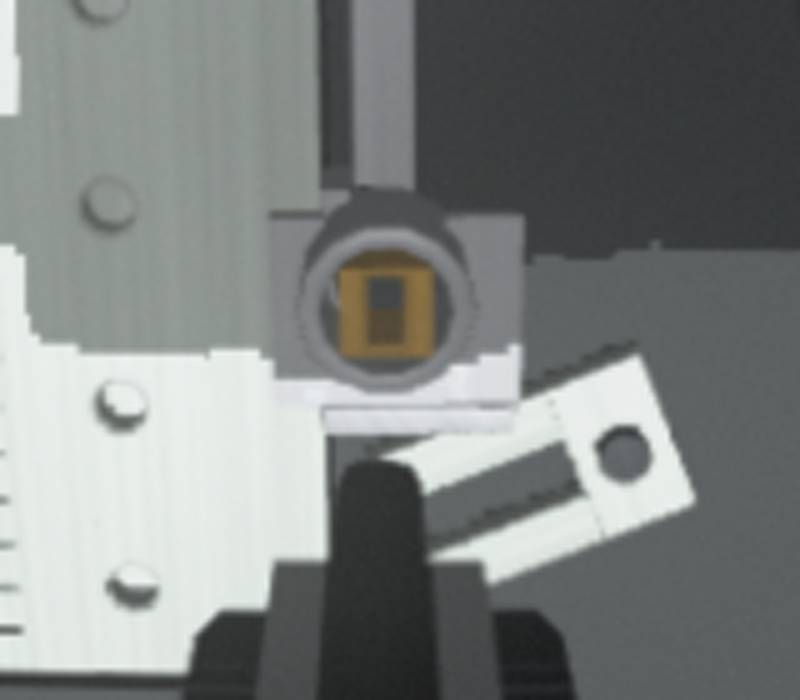

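View pics/w7.png

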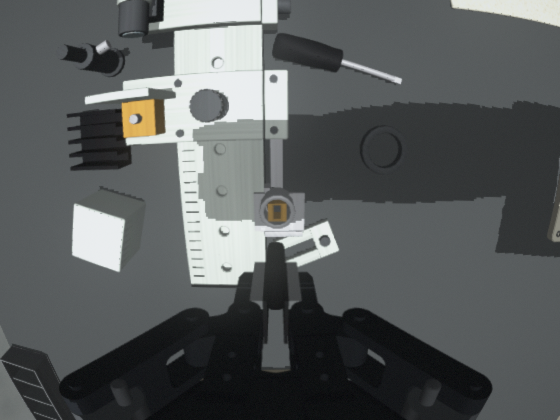

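```bash
python3 - <<'E'
from h import *
a=load('w1');b=load('w7');s=imaging.camera_model('side')
l1=(a,300,248,True);l2=(b,200+386/5,150+310/5,True)
print(tri(l1,l2),atz(*l2[:3],.064,True),atz(*l1[:3],.064,True))
r2=(b,200+387/5,150+309/5,True);print('ring',atz(*r2[:3],.064,True))
hs=[atz(b,200+u/5,150+v/5,.034,True) for u,v in[(100,0),(108,204),(122,404),(134,586)]]
print(np.round(hs,4),np.degrees(np.arctan2(*(hs[3]-hs[0])[[1,0]])))
sl=[atz(b,200+u/5,150+v/5,.064,True) for u,v in[(370,278),(369,343),(403,278),(404,343)]];print(np.round(sl,4))
# in-hand key: ends of bow top in w5/w6 
w=load('w6')
E
```

```text
(array([0.48979435, 0.04008953, 0.06394881]), [0.00023328506878290227, 0.00023328506878294496]) [0.48965711 0.03987622 0.064     ] [0.48993514 0.04026842 0.064     ]
ring [0.48949035 0.03969504 0.064     ]
[[ 0.5423 -0.009   0.034 ]
 [ 0.5416  0.0294  0.034 ]
 [ 0.5402  0.0695  0.034 ]
 [ 0.5395  0.1094  0.034 ]] 91.36635946898322
[[0.4925 0.0342 0.064 ]
 [0.4925 0.0459 0.064 ]
 [0.4869 0.0342 0.064 ]
 [0.4865 0.0458 0.064 ]]
```

```bash
python3 - <<'E'
from h import *
b=load('w7');o=bot.get_obs();M=R.from_quat(o['tool_rot']).as_matrix();T=o['eef_pos']
for dy in(-.002,0,.002):
    for zo in (.026,.029):
        P=[T+M@[0,dy+.014,zo-.033],T+M@[0,dy-.014,zo-.006],T+M@[0,dy-.014,zo-.033],T+M@[0,dy,zo+.019]]
        print(dy,zo,proj(b,P,True).round(1).tolist())
E
python3 -c "
from h import *
crop('pics/w7.png','pics/w7d.png',225,220,325,350,6)"
```

```text
-0.002 0.026 [[275.0, 312.3], [275.1, 237.7], [275.2, 260.8], [275.1, 243.3]]
-0.002 0.029 [[275.0, 308.8], [275.1, 235.5], [275.2, 257.8], [275.1, 241.4]]
0 0.026 [[275.0, 315.6], [275.1, 241.2], [275.1, 264.8], [275.1, 246.3]]
0 0.029 [[275.0, 312.0], [275.1, 239.0], [275.1, 261.8], [275.1, 244.4]]
0.002 0.026 [[274.9, 318.8], [275.1, 244.7], [275.1, 268.7], [275.1, 249.3]]
0.002 0.029 [[274.9, 315.3], [275.1, 242.5], [275.1, 265.7], [275.1, 247.3]]
```

View pics/w7d.png

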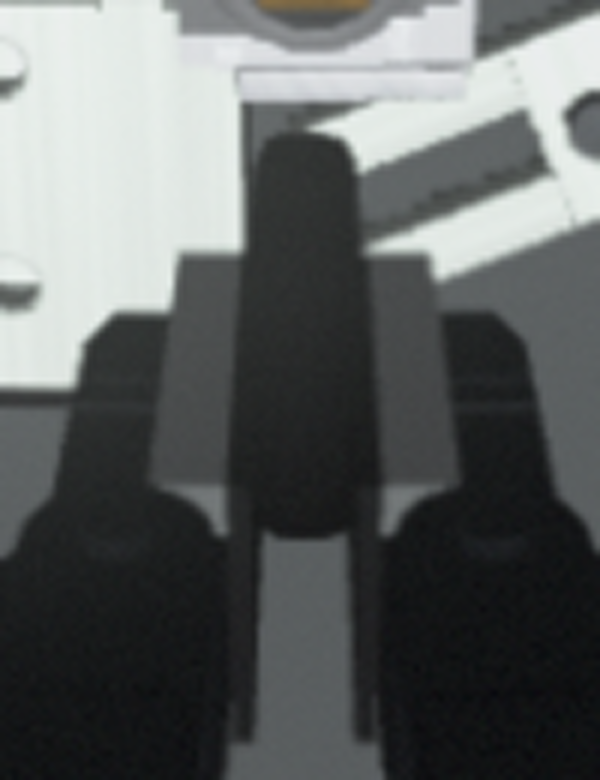

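>>> {"fn": "carry_out", "kwargs": {"moves": [[0.023, 0.042, 0.2, -0.007, -1], [0.023, 0.042, 0.5, -0.007, -1], [0.023, 0.042, 0.7, -0.007, -1], [0.023, 0.042, 0.72, -0.007, -1], [0.023, 0.042, 0.72, -0.007, -1]]}}

```text
clock: 7.35
eef_pos: [0.4901, 0.0383, 0.1197]
tool_rot: [-0.011, 1.0, -0.0, -0.001]
ft_force: [0.4, 0.5, 0.2]
grip_width: 0.007
```

```bash
python3 - <<'E'
from h import *
snap('w8')
crop('pics/w8.png','pics/w8c.png',200,180,350,330,5)
E
```

```text
t 7.4 tcp [0.491  0.0386 0.1206] yaw -178.72 F [-0.2 -0.2  0.4] g 0.0072
```

View pics/w8c.png

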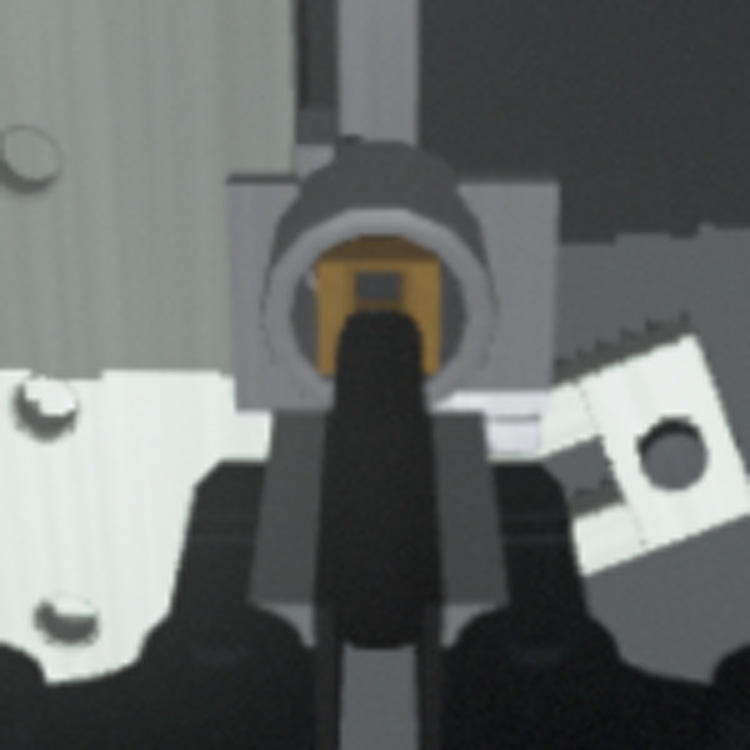

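>>> {"fn": "carry_out", "kwargs": {"moves": [[0.003, 0.012, 0.06, 0.002, -1], [0.003, 0.012, 0.12, 0.002, -1], [0.003, 0.012, 0.17, 0.002, -1], [0.003, 0.012, 0.17, 0.002, -1]]}}

```text
clock: 7.8
eef_pos: [0.4898, 0.0405, 0.1025]
tool_rot: [-0.011, 1.0, -0.0, -0.001]
ft_force: [-0.7, 0.2, -1.0]
grip_width: 0.0067
```

```bash
python3 - <<'E'
from h import *
snap('w9')
crop('pics/w9.png','pics/w9c.png',200,180,350,330,5)
E
```

```text
t 7.85 tcp [0.49   0.0405 0.1028] yaw -178.77 F [ 0.5  0.8 -0.2] g 0.0069
```

View pics/w9c.png

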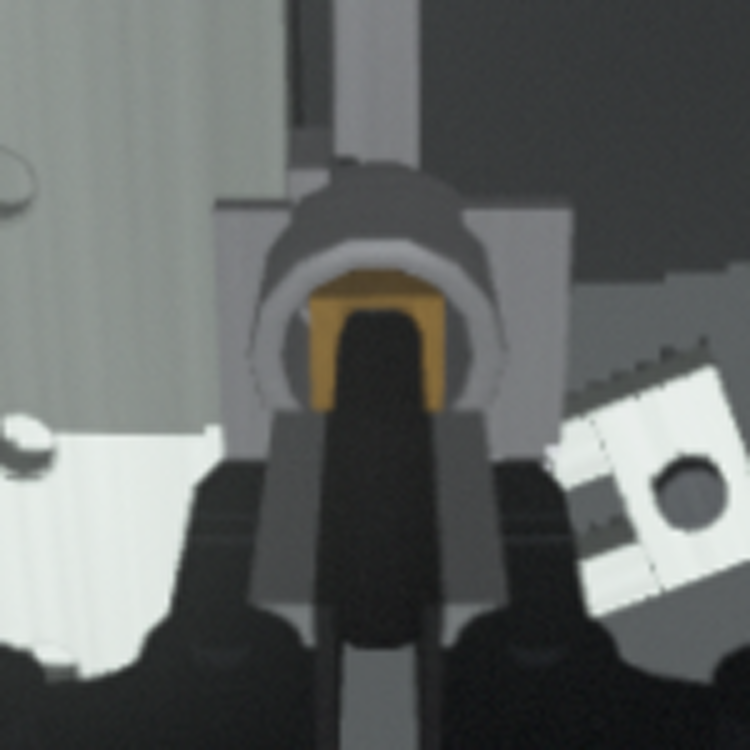

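>>> {"fn": "carry_out", "kwargs": {"moves": [[0, 0, 0.04, 0, -1], [0, 0, 0.08, 0, -1], [0, 0, 0.1, 0, -1], [0, 0, 0.11, 0, -1], [0, 0, 0.12, 0, -1], [0, 0, 0.12, 0, -1]]}}

```text
clock: 8.45
eef_pos: [0.4904, 0.0405, 0.0919]
tool_rot: [-0.011, 1.0, 0.0, 0.0]
ft_force: [-1.5, 0.4, 4.6]
grip_width: 0.0066
```

```bash
python3 - <<'E'
from h import *
snap('w10')
crop('pics/w10.png','pics/w10c.png',200,180,350,330,5)
E
```

```text
t 8.5 tcp [0.4904 0.0405 0.0919] yaw -178.78 F [-1.5 -0.6  4.1] g 0.0069
```

View pics/w10c.png

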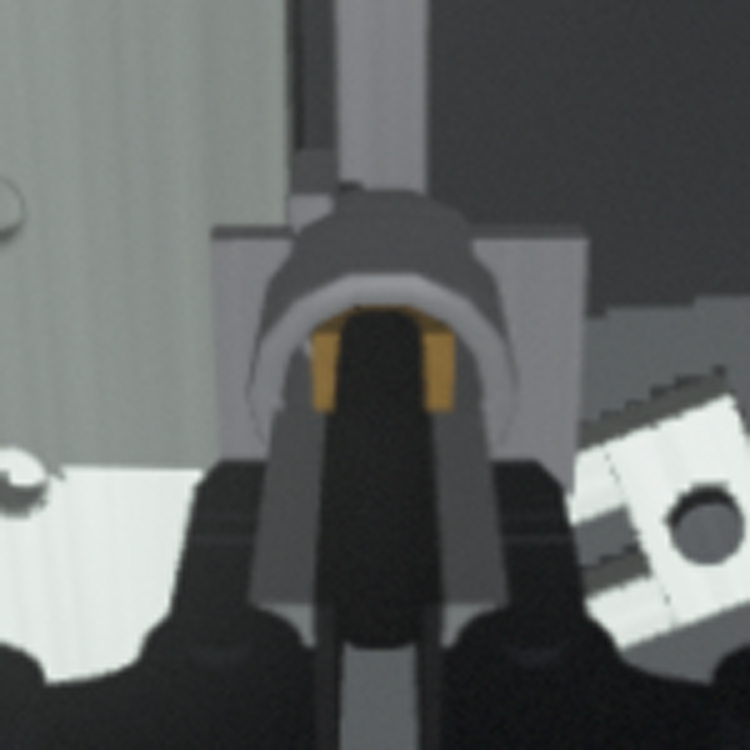

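>>> {"fn": "carry_out", "kwargs": {"moves": [[0, 0, -0.01, 0.06, -1], [0, 0, -0.01, 0.14, -1], [0, 0, -0.01, 0.22, -1], [0, 0, -0.01, 0.3, -1], [0, 0, -0.01, 0.38, -1], [0, 0, -0.01, 0.46, -1], [0, 0, -0.01, 0.54, -1], [0, 0, -0.01, 0.62, -1]]}}

```text
clock: 9.3
eef_pos: [0.49, 0.0407, 0.0922]
tool_rot: [0.461, 0.888, -0.0, -0.0]
ft_force: [-2.4, 1.3, 2.2]
grip_width: 0.0069
```

```bash
python3 - <<'E'
from h import *
snap('w11'); print(bot.get_obs()['ft_torque'])
E
```

```text
t 9.35 tcp [0.49   0.0407 0.0922] yaw 124.97 F [-1.2 -0.   1.3] g 0.0068
[0.0779827  0.36089805 0.05688637]
```

View pics/w11.png

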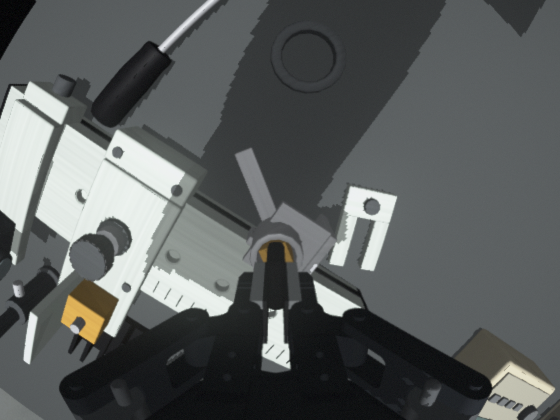

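>>> {"fn": "carry_out", "kwargs": {"moves": [[0, 0, 0, 0.08, -1], [0, 0, 0, 0.16, -1], [0, 0, 0, 0.24, -1], [0, 0, 0, 0.32, -1], [0, 0, 0, 0.38, -1], [0, 0, 0, 0.42, -1], [0, 0, 0, 0.45, -1], [0, 0, 0, 0.45, -1]]}}

```text
clock: 10.15
eef_pos: [0.4899, 0.0408, 0.0922]
tool_rot: [0.737, 0.676, -0.0, -0.001]
ft_force: [-2.7, 1.2, 1.7]
grip_width: 0.007
```

```bash
python3 - <<'E'
from h import *
snap('w12'); print(bot.get_obs()['ft_torque'])
E
```

```text
t 10.2 tcp [0.4899 0.0408 0.0922] yaw 85.07 F [-2.3  0.9  3.3] g 0.0072
[0.29559027 0.58376261 0.05457356]
```

View pics/w12.png

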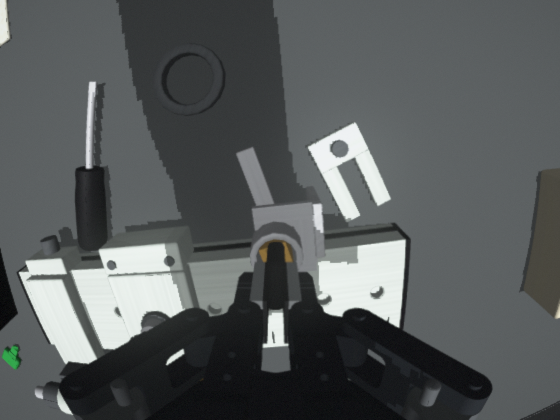

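>>> {"fn": "carry_out", "kwargs": {"moves": [[0, 0, 0, 0.03, -1], [0, 0, 0, 0.06, -1], [0, 0, 0, 0.08, -1], [0, 0, 0, 0.08, -1]]}}

```text
clock: 10.6
eef_pos: [0.49, 0.0408, 0.0922]
tool_rot: [0.778, 0.628, -0.0, -0.001]
ft_force: [-2.1, 1.8, 1.9]
grip_width: 0.0073
```

```bash
python3 - <<'E'
from h import *
snap('w13'); print(bot.get_obs()['ft_torque'])
crop('pics/w13.png','pics/w13c.png',200,130,350,290,4)
E
```

```text
t 10.65 tcp [0.4899 0.0408 0.0922] yaw 77.85 F [-3.   1.7  1.7] g 0.0067
[ 0.42966828  0.71456816 -0.00245134]
```

View pics/w13c.png

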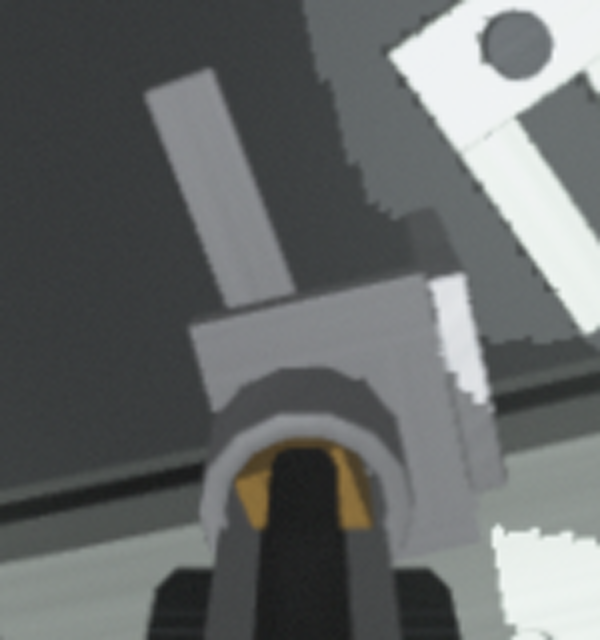

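```bash
python3 - <<'E'
from h import *
b=load('w13')
W=lambda u,v,z:atz(b,200+u/4,130+v/4,z,True)
for a,c in[((146,92),(230,306)),((212,70),(296,290))]:
    p,q=W(*a,.024),W(*c,.024);d=p-q;print(p,q,np.degrees(np.arctan2(d[1],d[0])))
crop('pics/w12.png','pics/w12c.png',200,130,350,290,4)
for _ in range(4): print(bot.get_obs()['ft_torque'], bot.get_obs()['joint_pos'][5])
E
```

```text
[0.43207577 0.02728046 0.024     ] [0.46955125 0.03239459 0.024     ] -172.229068989327
[0.43097908 0.0383216  0.024     ] [0.46916786 0.04360847 0.024     ] -172.1180478363966
[ 0.42966828  0.71456816 -0.00245134] 0.2946469311697815
[ 0.42966828  0.71456816 -0.00245134] 0.2946469311697815
[ 0.42966828  0.71456816 -0.00245134] 0.2946469311697815
[ 0.42966828  0.71456816 -0.00245134] 0.2946469311697815
```

View pics/w12c.png

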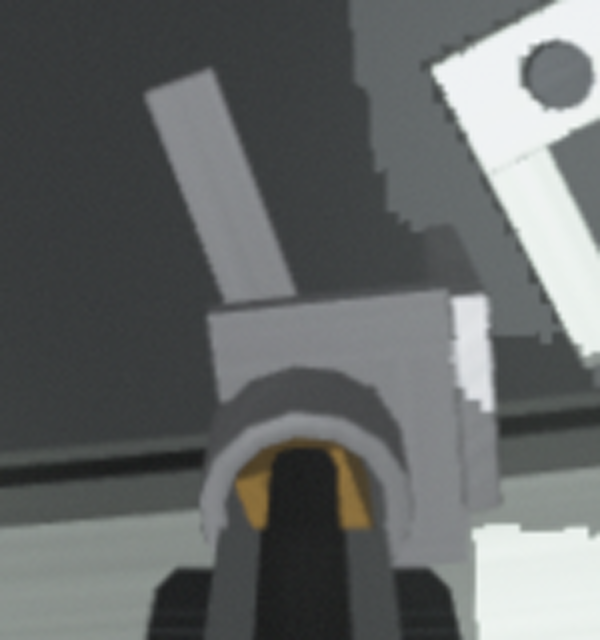

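>>> {"fn": "carry_out", "kwargs": {"moves": [[0, 0, 0, 0, -0.6], [0, 0, 0, 0, -0.2], [0, 0, 0, 0, 0], [0, 0, 0, 0, 0], [0, 0, -0.2, 0, 0], [0, 0, -0.6, 0, 0], [0, 0, -0.8, 0, 0], [0, 0, -0.8, 0, 0]]}}

```text
clock: 11.45
eef_pos: [0.4931, 0.0406, 0.1757]
tool_rot: [0.779, 0.627, 0.003, 0.002]
ft_force: [-0.5, -0.1, 0.1]
grip_width: 0.043
```

```bash
python3 - <<'E'
from h import *
snap('w14')
E
```

```text
t 11.5 tcp [0.4918 0.0405 0.1738] yaw 77.73 F [ 0.1  0.  -0.9] g 0.0428
```

View pics/w14.png

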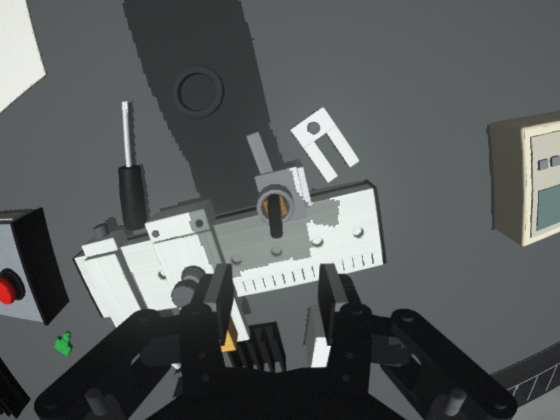

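>>> {"fn": "carry_out", "kwargs": {"moves": [[-0.38, 0.35, 0, -0.08, 0], [-0.76, 0.7, 0, -0.152, 0], [-0.76, 0.7, 0, -0.152, 0], [-0.76, 0.7, 0, -0.152, 0]]}}

```text
clock: 11.9
eef_pos: [0.5421, -0.0498, 0.1703]
tool_rot: [0.7, 0.715, -0.001, -0.001]
ft_force: [0.2, 0.9, -0.7]
grip_width: 0.0425
```

```bash
python3 - <<'E'
from h import *
snap('w15')
crop('pics/w15.png','pics/w15c.png',190,170,390,320,4)
E
```

```text
t 11.95 tcp [ 0.5416 -0.0488  0.1706] yaw 91.3 F [-0.1  0.3 -0.3] g 0.0429
```

View pics/w15c.png

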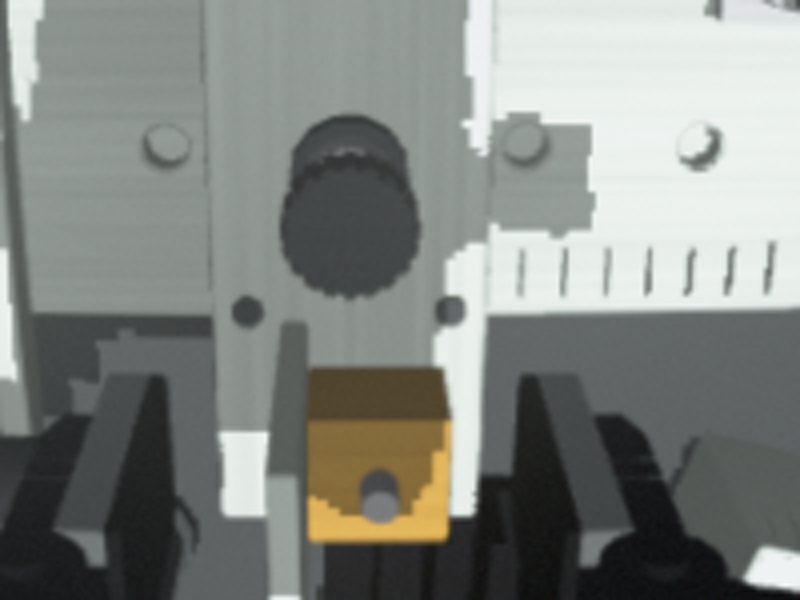

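```bash
python3 - <<'E'
from h import *
a=load('w1');b=load('w15');s=imaging.camera_model('side')
k1=(a,234.2,319,True);k2=(b,190+350/4,170+228/4,True);k3=(s,180+452/5,150+290/5,False)
print(tri(k1,k2),tri(k2,k3),atz(*k2[:3],.089,True))
hs=[atz(b,190+u/4,170+v/4,.034,True) for u,v in[(167,146),(526,145),(698,146)]];print(np.round(hs,4))
o=bot.get_obs();M=R.from_quat(o['tool_rot']).as_matrix()
E
```

```text
(array([ 0.54468591, -0.04885022,  0.08423009]), [0.00010997753383126096, 0.0001099775338313725]) (array([ 0.54350834, -0.04917421,  0.08865651]), [0.0005548338794598947, 0.0005548338794597596]) [ 0.5428261  -0.04898972  0.089     ]
[[ 0.5448 -0.089   0.034 ]
 [ 0.5429 -0.0098  0.034 ]
 [ 0.5422  0.0297  0.034 ]]
```

>>> {"fn": "carry_out", "kwargs": {"moves": [[0, 0.019, 0.3, 0, 0], [0, 0.019, 0.6, 0, 0], [0, 0.019, 0.76, 0, 0], [0, 0.019, 0.81, 0, 0], [0, 0.019, 0.81, 0, 0]]}}

```text
clock: 12.45
eef_pos: [0.5433, -0.0475, 0.0904]
tool_rot: [0.698, 0.716, -0.001, -0.001]
ft_force: [-0.8, 0.6, -0.5]
grip_width: 0.0426
```

```bash
python3 - <<'E'
from h import *
snap('w16')
crop('pics/w16.png','pics/w16c.png',190,170,390,320,4)
E
```

```text
t 12.5 tcp [ 0.5443 -0.0478  0.0915] yaw 91.46 F [ 0.5 -0.1  0.3] g 0.0427
```

View pics/w16c.png

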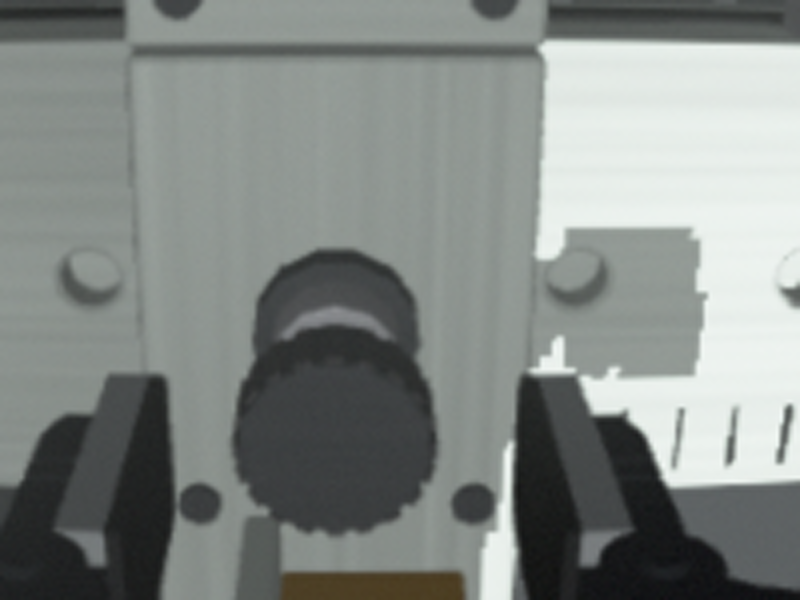

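>>> {"fn": "carry_out", "kwargs": {"moves": [[-0.011, 0, 0.01, 0, 0], [-0.011, 0, 0.01, 0, -0.4], [-0.011, 0, 0.01, 0, -1], [-0.011, 0, 0.01, 0, -1], [-0.011, 0, 0.01, 0, -1], [-0.011, 0, 0.01, 0, -1]]}}

```text
clock: 13.1
eef_pos: [0.5452, -0.0496, 0.0907]
tool_rot: [0.698, 0.716, 0.001, 0.0]
ft_force: [1.8, 1.3, 2.0]
grip_width: 0.019
```

```bash
python3 - <<'E'
from h import *
snap('w17')
crop('pics/w17.png','pics/w17c.png',190,170,390,320,4)
E
```

```text
t 13.15 tcp [ 0.5452 -0.0496  0.0906] yaw 91.41 F [2.4 1.6 2. ] g 0.0191
```

View pics/w17c.png

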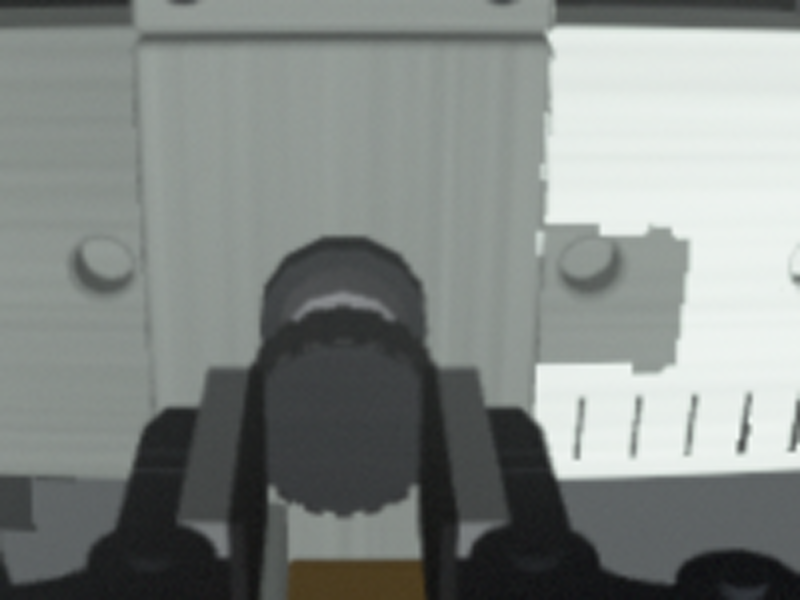

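>>> {"fn": "carry_out", "kwargs": {"moves": [[0, 0, -0.03, 0, -1], [0, 0, -0.06, 0, -1], [0, 0, -0.09, 0, -1], [0, 0, -0.105, 0, -1], [0, 0, -0.105, 0, -1], [0, 0, -0.105, 0, -1]]}}

```text
clock: 13.75
eef_pos: [0.545, -0.0496, 0.1]
tool_rot: [0.698, 0.716, 0.0, -0.0]
ft_force: [6.4, 1.4, -7.2]
grip_width: 0.0188
```

```bash
python3 - <<'E'
from h import *
snap('w18')
crop('pics/w18.png','pics/w18c.png',190,170,390,320,4)
E
```

```text
t 13.8 tcp [ 0.545  -0.0496  0.1   ] yaw 91.41 F [ 5.7  1.6 -8. ] g 0.0192
```

View pics/w18c.png

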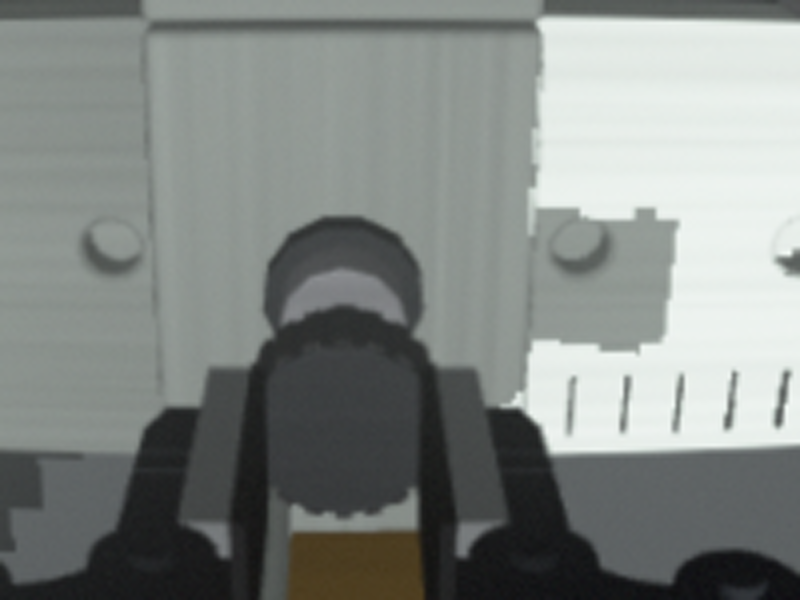

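>>> {"fn": "carry_out", "kwargs": {"moves": [[0.0, 0.01, -0.015, 0, -1], [0.1, 0.01, -0.015, 0, -1], [0.2, 0.01, -0.015, 0, -1], [0.3, 0.01, -0.015, 0, -1], [0.37, 0.01, -0.015, 0, -1], [0.4, 0.01, -0.015, 0, -1], [0.4, 0.01, -0.015, 0, -1], [0.4, 0.01, -0.015, 0, -1]]}}

```text
clock: 14.6
eef_pos: [0.5441, -0.0091, 0.1018]
tool_rot: [0.698, 0.716, 0.0, -0.001]
ft_force: [3.9, 1.8, -9.5]
grip_width: 0.0191
```

```bash
python3 - <<'E'
from h import *
snap('w19')
E
```

```text
t 14.65 tcp [ 0.5441 -0.0092  0.1019] yaw 91.42 F [ 3.5  2.5 -9.4] g 0.019
```

View pics/w19.png

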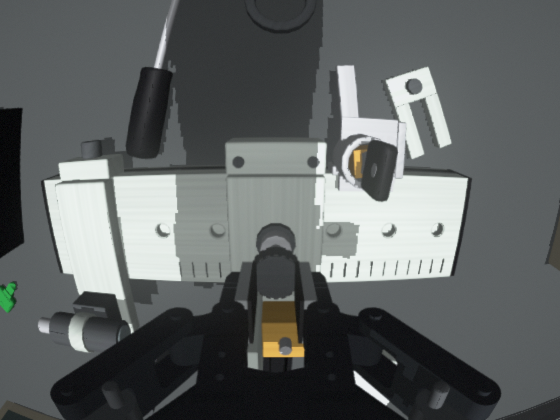

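>>> {"fn": "carry_out", "kwargs": {"moves": [[0, 0, 0.03, 0, -1], [0, 0, 0.06, 0, -1], [0, 0, 0.09, 0, -1], [0, 0, 0.12, 0, -1], [0, 0, 0.14, 0, -1], [0, 0, 0.14, 0, -1]]}}

```text
clock: 15.25
eef_pos: [0.5445, -0.0097, 0.0891]
tool_rot: [0.698, 0.716, 0.0, 0.0]
ft_force: [-2.3, 1.8, 3.7]
grip_width: 0.0187
```

>>> {"fn": "carry_out", "kwargs": {"moves": [[0, 0, 0.01, 0, -1], [0, 0, 0.02, 0, -1], [0, 0, 0.03, 0, -1], [0, 0, 0.03, 0, -1]]}}

```text
clock: 15.65
eef_pos: [0.5448, -0.0098, 0.0888]
tool_rot: [0.698, 0.716, 0.001, 0.001]
ft_force: [-7.2, 1.1, 19.2]
grip_width: 0.0191
```

```bash
python3 - <<'E'
from h import *
snap('w20')
crop('pics/w20.png','pics/w20c.png',190,170,390,320,4)
cv2.imwrite('pics/side20.png',imaging.camera('side')[:,:,::-1])
crop('pics/side20.png','pics/s20c.png',180,150,340,270,5)
E
```

```text
t 15.7 tcp [ 0.5448 -0.0098  0.0888] yaw 91.4 F [-7.4  0.6 18.9] g 0.0191
```

View pics/w20c.png

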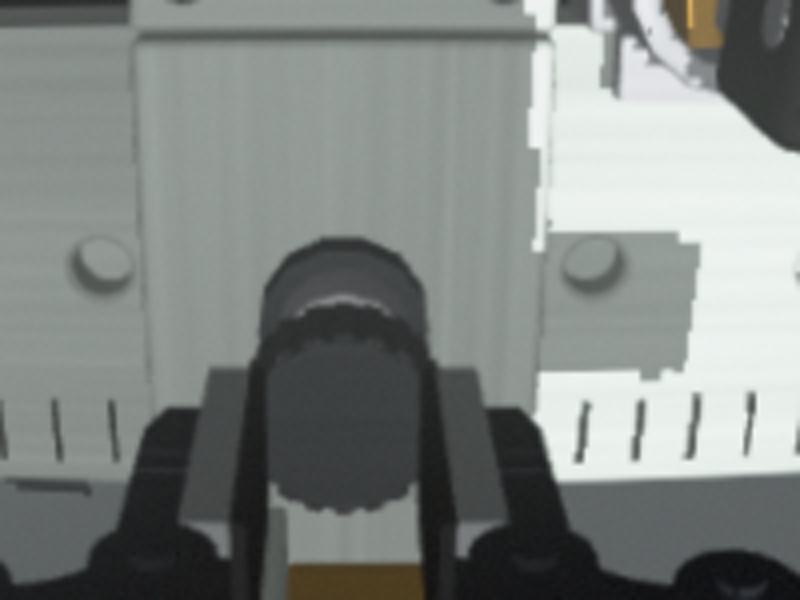

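View pics/s20c.png

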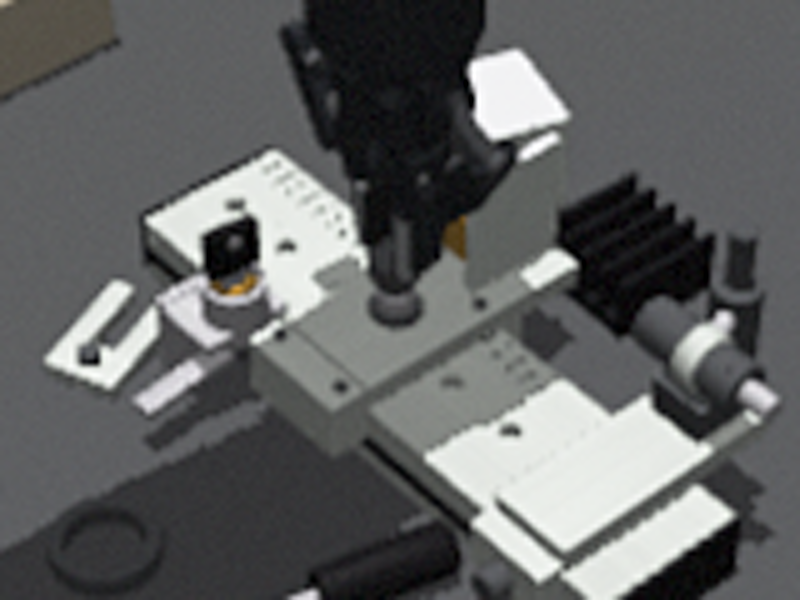

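```bash
python3 - <<'E'
from workcell import bot,order
print(order.job_done()); o=bot.get_obs(); print(o['clock'],o['eef_pos'],o['ft_force'],o['grip_width'])
E
```

```text
the job is handed in; nothing more can be done
None
the job is handed in; nothing more can be done
```

I completed the whole sequence and handed it in at about 15.7 s; the hand-in gives no verdict. I drew the black key out of the switch and pushed it into the rail lock until its shoulder touched at about 4 N. I then turned it clockwise, released it, pulled the plunger knob and slid the carriage one hole towards the lock. I finished with the pin in that hole and the knob held down.

**Last checks**
- **Lock:** the tongue measured about 1.46 rad round in the wrist image, short of the 1.57 stop but above the 1.1 needed. The gripper had turned about 0.34 rad further than the lock, more than the 0.22 rad of play. The key stood upright in the lock in the last side and wrist views.
- **Carriage:** the gripper moved 40 mm along the rail, and the sleeve sits between the neighbouring holes as it did before.
- **Plunger:** the push rose from 4 N to 19 N over 0.3 mm, which fits the hard stop. The view also shows the sleeve gap closed by about 3–4 mm. I had no direct reading of the plunger's position.
- **Bystanders:** the moves kept clear of them, and those in the last views look unmoved; I did not measure them.

**Disagreements**
- The gripper read 19 mm on the 25 mm knob and 7 mm on the 9 mm bow, so its reading looks low.
- A sideways force of about 7 N along x remained on the tool at the end.

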